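# File a food sample box in the ratchet rack

### The arm

A 7-joint arm with a two-finger parallel gripper is mounted at the origin on the work surface; the furniture and walls round the work are solid. World frame = base frame: x ahead of the robot, y to its left, z up, the work surface at z = 0. Lengths are in m, angles in degrees, forces in N, time in s.
With the tool pointing down it reaches from about 0.425 to 0.875 m from the base axis. Payload 4.7 kg.
Tool frame: the origin (TCP) lies at the centre of the arm's flange, where the gripper is bolted on; the fingertips stand 182 mm ahead of it and the grasp point (between the pads) lies 164 mm ahead of it; z points along the fingers, x is the direction in which the jaws open and shut, and the axes are right-handed (so a half turn about z gives the same grasp; the last joint's range is limited). The gripper opens to 87 mm and grips with 3 to 60 N. Pads are 19 mm wide; open, the fingers measure 117 mm over their backs; the gripper's body (75 mm by 190 mm) begins 51 mm behind the grasp point.
Start: joints at [64.979, 18.392, -4.016, 83.108, 1.295, 78.541, -3.26], TCP at [0.283, -0.585, 0.405] pointing down, gripper open.
Joint ranges: [-163.93, 163.93], [-17.29, 119.83], [-79.2, 71.16], [3.27, 140.29], [-89.18, 269.18], [5.43, 117.66], [-154.24, 154.24]. Speed limits (degrees/s): [147.25, 147.25, 180, 180, 180, 180, 180].

### API

Orientations are given as [roll, pitch, yaw] about the fixed x, y, z axes, in that order (R = Rz(yaw) Ry(pitch) Rx(roll)).
In Python, from cell import env gives the robot as it stands. The module is installed in compiled form; this text tells all that it offers.
- The arm moves only by the tool carry_out, never from a script. Its argument "increments" is a list of rows, each a list of 5 numbers: the shift along the world's x, y, z in m, then the turn about the world's z in degrees, then the gripper's target within -1 to 1 (shut at 1, half-way at 0, fully open at -1). In form: [[dx, dy, dz, spin, jaw], ...]. A call has 1 to 20 rows; each row is the pose to reach, as a shift and turn from the pose commanded when the call began; what a row does not reach only later rows make up. A row lasts 1/10 s, in which the tool goes at most 50 mm and 8.59 degrees, less where a joint would pass 70% of its speed; a pose out of reach is approached as far as the arm can. A call with a gripper value outside its range is refused whole. The fingers move at their own pace and stop on an object; "grip_force" is the grip in N (left out, the last holds). Time passes only in rows, so rows that repeat a pose let the fingers close. It gives the time, the measured TCP pose, the force and the opening at its end, in the units of the state.
- env.get_obs(): the state, without advancing time (a new reading comes with each control period).
- env.read_camera(name): name is "side" or "top"; returns (picture, depth): 400x640x3 uint8, red, green, blue; 400x640 float32, m along the optical axis (not along the pixel's ray), 0 where there is no reading.
- env.get_calibration(name): a dict with "K" (3x3 intrinsics, pixels), "camera_from_world" (4x4, takes a point from world to camera coordinates). Camera axes: x right, y down, z forward; pixel columns grow to the right and rows downward; lengths in m; the calibration is good to about 2 mm. A picture is of the moment at which its call begins. get_calibration takes no time and is no camera call.
- env.sign_off(): hands the job in, once; it reports no verdict.
The state is a dict: "time_s": time; "qpos": joint angles; "joint_velocities": joint speeds; "effort": joint torques, N m; "tool_pos": TCP position; "tool_rot": TCP orientation; "force": force on the tool from outside, world axes, zero at the start; "wrist_torque": the same for the moment, N m; "grip_width": finger opening in m.
Only numpy, scipy, OpenCV 4.12 (cv2) and the standard library are available. Lean on these libraries where they do the work, as an engineer would, in place of code of your own. Each camera call takes 0.05 s, during which the arm holds its last target.

### The job

File the blue-lidded sample box next to the green-lidded one in the ratchet rack: press the red release on the sliding jaw and, keeping it pressed, push the jaw back to the end of its bar; then push the blue box along the worktop into the gap until it meets the bar, and push the jaw up again so that it stands snug against the row. Touch and push only: pick nothing up, and leave the other things on the table where they stand.

Things in the scene. Friction and masses are not known exactly. Their poses are not given: they have to be found in the camera images.
- rack: Ratchet rack fixed to the worktop: a level steel bar, 22 mm wide, 34 mm high, saw teeth on top (crests 37.5 mm), an end cheek and a sliding jaw; no floor, boxes stand on the worktop. Origin on the worktop under the bar's front face. x points from the boxes to the bar: boxes lie at negative x and stop against it at x = 0. y runs along the bar to the end cheek; the jaw opens towards -y.
- cheek_face (a point): Middle of the fixed end cheek's inner face, 125 mm from the rack's origin along +y; axes as the rack's. Cheek and jaw plate reach from the bar to x = -62 mm and are 54 and 52 mm high. A filed row is: green box against this face, then the blue box, then the jaw.
- bar_end (a point): Far end of the bar, on its top, where the jaw's carriage stops: the face of a black end block 42 mm high, 208 mm from the rack's origin along -y.
- jaw (a joint): Jaw position along the bar, m: 0 = room for one box (103 mm from the cheek), growing as it opens, 0.150 = end of the bar. About 2 N of friction. Pushed up towards the cheek it always moves (up to 8 N), clicking over teeth every 6 mm, so up to 6 mm of slack remains; pushed the other way it locks unless the release is held down. With two boxes in it, about 0.103.
- jaw_face (a point): Middle of the jaw's flat white face that touches the boxes, 31 mm in front of the bar, 27 mm above the worktop; axes as the rack's. The jaw plate is 5 mm thick; the carriage round the bar lies behind it (rack -y), from x = -6 to +28 mm of the rack, 78 mm long.
- thumb_stop (a point): Middle of the front (rack +y) face of the grey upright block on the carriage behind the red pad: 34 mm wide across the bar, 51 to 77 mm above the worktop. A fingertip on the pad pushes this face to drive the jaw back. Its back face, 16 to 21 mm farther to rack -y, can be pushed to move the jaw up; there the lever's tail lies below 49 mm height (55 mm lifted), ending 36 mm behind this face.
- release (a joint): Angle of the release lever, rad: 0 = up and locked, 0.22 = fully down; the jaw is free above about 0.12. A light spring brings it back: on the pad about 1 N to start and 2 to 6 N (with the rubbing of the fingertip) to go fully down, 6 mm at the middle of the pad and 9 mm at its raised front edge.
- release_pad (a point): Middle of the top of the red thumb pad (34 mm across the bar, 29 mm along it), 49 mm above the worktop when up, 17 mm in front (rack +y) of the thumb stop's face. The pad slopes: its front edge (rack +y) stands 3 mm higher, so that it is level when fully pressed, then about 44 mm above the worktop.
- blue_box: Sample box with a blue lid, the one to file, loose, 0.14 kg: 69 mm (its x) by 103 mm (its y) by 48 mm high, the body 3 to 4 mm inside the lid's edge all round. Origin at the middle of its underside. Waits on the worktop in front of the gap that the open jaw leaves, its long side roughly along the bar.
- green_box: The same box with a green lid, loose, standing in the rack between the end cheek and the jaw. Origin at the middle of its underside.
- white_box: The same box with a white lid, loose bystander.
- label_roll: Roll of labels, 60 mm across, 30 mm high, loose bystander.
- timer: Round kitchen timer, 63 mm across, 56 mm high, loose bystander.
- salt_shaker: Salt shaker, 44 mm across, 90 mm high, loose bystander.

How it is judged (in metres and radians):
On the way, in this order (a step that is already met when the one before it is completed fails the run):
1. the red release is pressed down (value of joint release above 0.1 rad), for 0.1 s.
2. the jaw is pushed back to the end of its bar (value of joint jaw above 0.14 m), for 0.1 s.
At the end, for the whole second after the job is handed in: The green and the blue box stand side by side in the rack, each within 11 mm of touching the bar and the blue one square to it within 0.12 rad, the jaw at most 13 mm short of tight against the row (jaw below 0.116), both boxes at rest (value of joint jaw below 0.116 m and x of blue_box in the frame of rack between -0.046 and -0.024 m and y of blue_box in the frame of rack between -0.048 and -0.018 m and angle between the x axis of blue_box and the x axis of rack, either way round below 0.12 rad and x of green_box in the frame of rack between -0.046 and -0.024 m and y of green_box in the frame of rack above 0.056 m and linear speed of each of blue_box, green_box below 0.01 m/s).
It fails at once if a box is lifted or tipped (height (world z) of any of blue_box, green_box above 0.012 m or angle between any of blue_box, green_box's own z axis and vertical above 0.25 rad).
It fails at once if a bystander is moved by more than 25 mm or tipped (distance of any of white_box, label_roll, timer, salt_shaker from where it was at the start of the episode above 0.025 m or angle between salt_shaker's own z axis and vertical above 0.3 rad).
It also fails if it takes over 53 s, if anything falls off the work surface, if the arm or the gripper's body presses on something with over 40 N, if the wrist force passes 120 N, or if a joint passes its speed limit or range.

## Working session

There is one attempt and no reset: what is moved stays moved. The work goes in short steps, Python scripts to look and compute and a tool call to move; the robot and the scene stay as the last step left them, time stands still between calls to the robot, and variables do not carry over. Pictures are saved under pics/ and viewed, and the job is handed in when it is done.

Besides the shell and the picture viewer there is one more tool, called after "Request:" in YAML: its name, and indented under it one key for each argument. carry_out: Moves the arm, as the interface text tells. Its arguments: {"type":"object","properties":{"increments":{"type":"array"},"grip_force":{"type":"number"}},"required":["increments"]}

```bash
mkdir -p pics; cat > h.py <<'E'
import numpy as np, cv2
from cell import env
def shot(n,name):
    p,d=env.read_camera(n); cv2.imwrite(f'pics/{name}.png',p[:,:,::-1]); np.savez(f'pics/{name}.npz',p=p,d=d); return p,d
def world(n,d):
    c=env.get_calibration(n);K=c['K'];T=np.linalg.inv(c['camera_from_world'])
    v,u=np.mgrid[:d.shape[0],:d.shape[1]]
    P=np.stack([(u-K[0,2])/K[0,0]*d,(v-K[1,2])/K[1,1]*d,d,np.ones_like(d)],-1)@T.T
    return P[...,:3]
def px(n,X):
    c=env.get_calibration(n);X=np.atleast_2d(X)
    q=(np.c_[X,np.ones(len(X))]@c['camera_from_world'].T)[:,:3]@c['K'].T
    return q[:,:2]/q[:,2:]
E
python3 - <<'E'
from h import *
for n in('top','side'): shot(n,n+'0')
print(env.get_obs())
E
```

```text
{'time_s': 0.1, 'qpos': array([64.98034038, 18.43200808, -4.01550181, 83.16783947,  1.29539492,
       78.54007554, -3.25985593]), 'joint_velocities': array([-0.02751324, -0.11119935,  0.02782167, -0.15424753, -0.03262952,
       -0.03837746, -0.00557379]), 'effort': array([-1.04958883e-04, -4.92573524e+01, -4.05606637e-01, -3.13403535e+01,
       -6.41554850e-02,  3.94345319e-02,  3.83309555e-05]), 'tool_pos': array([ 0.28306965, -0.58491721,  0.40380305]), 'tool_rot': array([ 1.79994152e+02,  9.46709260e-02, -6.41705577e+01]), 'force': array([0.47085642, 0.48705974, 0.52857818]), 'wrist_torque': array([-0.03960257, -0.04076722, -0.00673428]), 'grip_width': 0.0867804739256999}
```

View pics/top0.png

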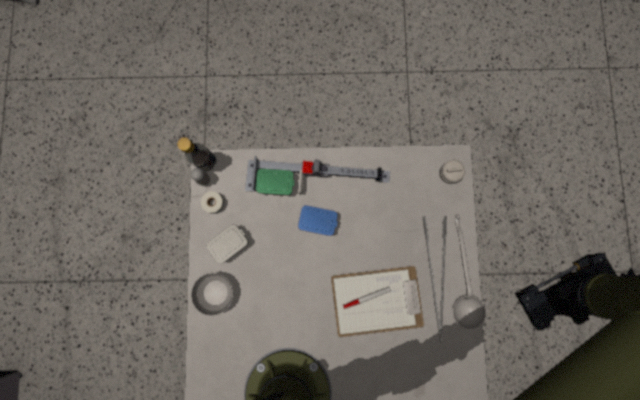

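View pics/side0.png

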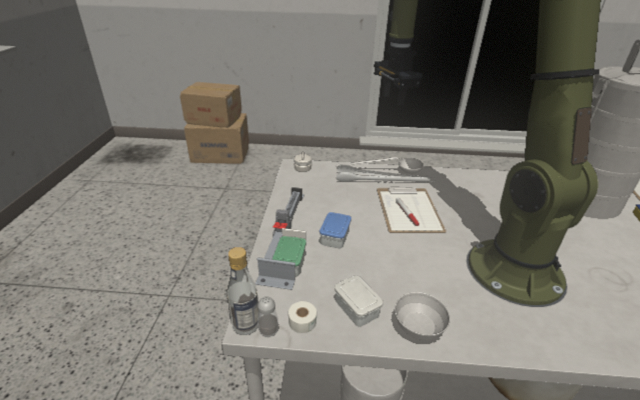

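The top view shows the rack bar running from the cheek at (252,175) to the end block at (383,175), with the red pad at (308,168). The green box is at (275,181), the blue box at (318,220), and the white box, roll and shaker are at the left. Next I'll get metric positions from depth.

```bash
python3 - <<'E'
from h import *
z=np.load('pics/top0.npz');p,d=z['p'],z['d'];W=world('top',d)
hsv=cv2.cvtColor(p,cv2.COLOR_RGB2HSV)
H,S,V=[hsv[...,i].astype(int) for i in range(3)]
for n,m in dict(blue=(abs(H-110)<15)&(S>100)&(W[...,2]>.035)&(W[...,2]<.06),green=(abs(H-70)<20)&(S>90)&(W[...,2]>.035)&(W[...,2]<.06)&(np.mgrid[:400,:640][0]<200),red=((H<8)|(H>172))&(S>120)&(np.mgrid[:400,:640][0]<200)).items():
    P=W[m];r=cv2.minAreaRect((P[:,:2]*1000).astype(np.float32)); print(n,m.sum(),P.mean(0).round(4),np.median(P,0).round(4),r)
z0=W[300,250];print('table',W[240:260,280:300,2].mean())
im=cv2.resize(p[140:260,180:420],None,fx=3.3,fy=3.3,interpolation=cv2.INTER_CUBIC);im=cv2.convertScaleAbs(im,alpha=1.4);cv2.imwrite('pics/crop.png',im[:,:,::-1])
# bar height map
for v in range(158,196,2): print(v,(W[v,240:396:6,2]*1000).astype(int))
print(W[170,240:396:12].round(3).tolist())
c=env.get_calibration('top');print(np.linalg.inv(c['camera_from_world'])[:3,3],c['K'])
c=env.get_calibration('side');print(np.linalg.inv(c['camera_from_world'])[:3,3],c['K'])
z=np.load('pics/side0.npz');im=cv2.resize(z['p'][170:350,220:400],None,fx=3.3,fy=3.3,interpolation=cv2.INTER_CUBIC);cv2.imwrite('pics/crops.png',im[:,:,::-1])
E
```

```text
blue 826 [ 0.454  -0.0881  0.046 ] [ 0.4532 -0.089   0.0461] ((516.1425170898438, -16.95654296875), (456.4820556640625, 170.0685272216797), 81.42107391357422)
green 800 [0.5615 0.0286 0.0457] [0.5616 0.0288 0.0457] ((570.8966674804688, 89.84527587890625), (227.05572509765625, 65.77140808105469), 81.85997009277344)
red 130 [ 0.5993 -0.056   0.0486] [ 0.5991 -0.0616  0.0486] ((599.788330078125, 64.02886962890625), (278.7643127441406, 33.72309112548828), 89.94418334960938)
table 0.004663474074020012
158 [-2 -2 -2 -1  0  0  0 -4  1 -2 -1  0 -2  2 -2  0  0  0  0 -1  0  0  1  1
 -1  2]
160 [-1  5 -3 23  4  0  0  2 -1  0  0  0  1 77 -2  0 -4 -3 -1 -1 -2 -1  1 -1
 -1  0]
162 [  -3    1    2   30   31   31   31   32   -2    0   -2   51   44 1151
   -1    2    0    0    0   -2   -3    0   -1   -2   -4    0]
164 [ 0 -1  3 31 31 36 30 36 34 33 34 51 45 73 35 -1  2 -1 -1 -1 -1  0  1 -2
  1  0]
166 [ 0  2  4 34 35 34 35 32 31 32 31 49 46 75 48 34 -2 -1  1 -5 -2 -3  0 -1
 -4 -2]
168 [-4 -3  1 30 34 32 36 34 32 36 33 50 45 77 49 39 33 34 29 33  1  0  0 42
 -1  0]
170 [ 0  1  0 44 40 47 45 44 44 32 4
[... 1054 characters left out ...]
2 13 38 43 47 -4 16 -1 -1  0  1 -4 -1  0 -4 -3 -6 -3  1  3
  0 -1]
[[0.605, 0.132, -0.001], [0.604, 0.098, -0.0], [0.595, 0.057, 0.041], [0.593, 0.024, 0.046], [0.593, -0.009, 0.045], [0.591, -0.042, 0.05], [0.591, -0.075, 0.048], [0.59, -0.108, 0.048], [0.592, -0.141, 0.035], [0.591, -0.174, 0.036], [0.591, -0.207, 0.035], [0.59, -0.241, 0.034], [0.597, -0.279, -0.003]]
[ 0.36026436 -0.11005479  1.1518969 ] [[411.69117498   0.         323.48164643]
 [  0.         411.69117498 198.32224406]
 [  0.           0.           1.        ]]
[0.4510998  0.75297404 0.68074584] [[389.0949901    0.         316.98737965]
 [  0.         389.0949901  197.77316848]
 [  0.           0.           1.        ]]
```

View pics/crop.png

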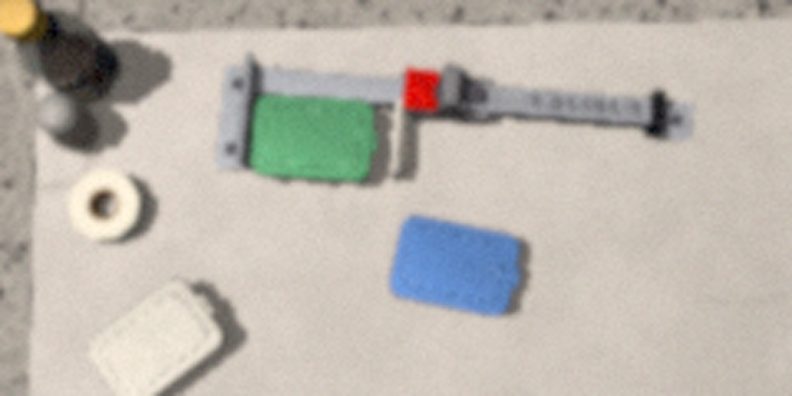

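View pics/crops.png

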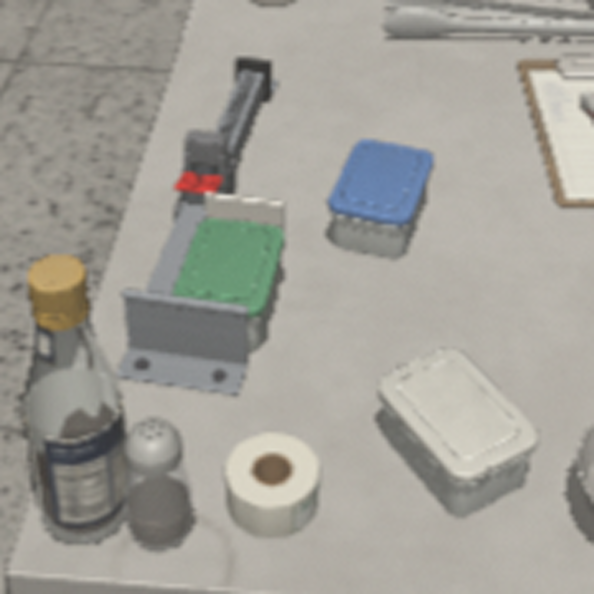

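```bash
python3 - <<'E'
from h import *
z=np.load('pics/top0.npz');p,d=z['p'],z['d'];W=world('top',d)
v,u=np.mgrid[:400,:640]
hsv=cv2.cvtColor(p,cv2.COLOR_RGB2HSV);H,S,V=[hsv[...,i].astype(int) for i in range(3)]
# bar pixels (z plane 34 projection by ray at known height to cut noise)
c=env.get_calibration('top');T=np.linalg.inv(c['camera_from_world']);K=c['K']
def ray(u,v,h):
    r=T[:3,:3]@np.array([(u-K[0,2])/K[0,0],(v-K[1,2])/K[1,1],1]);return T[:3,3]+r*(h-T[2,3])/r[2]
# exposed bar columns, find edges by depth z >18 crossing
pts=[]
for uu in list(range(256,300,2))+list(range(338,376,2)):
    col=W[150:200,uu,2]; g=p[150:200,uu].astype(int)
    if uu<300:
        rows=np.where((col>.02)&(S[150:200,uu]<60))[0]
    else: rows=np.where(col>.02)[0]
    top=150+rows.min()-.5; bot=150+rows.max()+.5
    a=ray(uu,top,.034);b=ray(uu,bot,.034); pts.append((uu,*a[:2],*b[:2]))
pts=np.array(pts)
far=pts[:,[1,2]];f=np.polyfit(far[:,1],far[:,0],1);print('far edge x=%.4f*y+%.4f'%tuple(f),np.std(far[:,0]-np.polyval(f,far[:,1])))
R=pts[pts[:,0]>320];f2=np.polyfit(R[:,4],R[:,3],1);print('near edge',f2,'yaw',np.degrees(np.arctan(f[0])))
for n,m,h in [('blue',(abs(H-110)<15)&(S>80)&(u>295)&(u<345)&(v<240)&(v>200),.048),('green',(abs(H-70)<20)&(S>70)&(v<198)&(v>160)&(u>250)&(u<300),.048),('red',((H<8)|(H>172))&(S>120)&(v<180)&(u>295)&(u<320),.050),
  ('stop',(W[...,2]>.060)&(W[...,2]<.085)&(u>300)&(u<340)&(v>155)&(v<180),.077),('jawp',(S<60)&(W[...,2]>.035)&(u>296)&(u<308)&(v>177)&(v<196),.052),
  ('cheek',(S<60)&(W[...,2]>.049)&(u>246)&(u<258)&(v>158)&(v<196),.054),('block',(V<60)&(W[...,2]>.025)&(u>372)&(u<392)&(v>160)&(v<190),.042)]:
    q=np.array([ray(a,b,h)[:2] for a,b in zip(u[m],v[m])])
    print(n,m.sum(),q.mean(0).round(4),[np.round(x,1) for x in cv2.minAreaRect((q*1000).astype(np.float32))],'y',q[:,1].min().round(4),q[:,1].max().round(4))
im=cv2.resize(p[150:205,230:400],None,fx=4.7,fy=4.7,interpolation=cv2.INTER_NEAREST);cv2.imwrite('pics/c2.png',cv2.convertScaleAbs(im,alpha=1.5)[:,:,::-1])
E
```

```text
far edge x=0.1007*y+0.6180 0.0030833721186023406
near edge [0.07488732 0.58445862] yaw 5.751518457315021
blue 868 [ 0.453  -0.0886] [array([452.7, -89.7]), array([100.1,  64.9]), np.float64(77.5)] y -0.1381 -0.038
green 869 [0.5612 0.0286] [array([560.8,  27.9]), array([103. ,  66.4]), np.float64(85.3)] y -0.023 0.0806
red 127 [ 0.5986 -0.0621] [array([599. , -61.7]), array([27.4, 33.4]), np.float64(88.9)] y -0.0755 -0.0479
stop 87 [ 0.5946 -0.0885] [array([594.4, -89.3]), array([19.3, 35.4]), np.float64(83.4)] y -0.1004 -0.0786
jawp 46 [ 0.5491 -0.0416] [array([547.9, -42.5]), array([ 9.8, 41.7]), np.float64(84.3)] y -0.0478 -0.0366
cheek 79 [0.5827 0.0838] [array([583.1,  83.6]), array([ 6.9, 80.9]), np.float64(84.1)] y 0.0771 0.0904
block 48 [ 0.5761 -0.2585] [array([ 576.9, -258.8]), array([12.1, 33.3]), np.float64(75.7)] y -0.2643 -0.2497
```

View pics/c2.png

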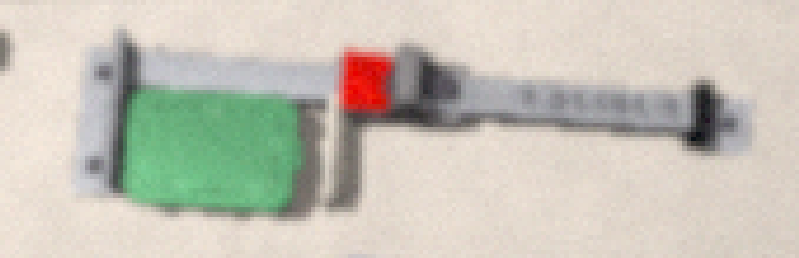

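```bash
cat >> h.py <<'E'
YAW=np.radians(-5.6);O=np.array([.5913,-.0455])
def rack(x,y,z=0.):
    c,s=np.cos(YAW),np.sin(YAW);return np.array([O[0]+c*x-s*y,O[1]+s*x+c*y,z])
def torack(P):
    P=np.asarray(P);c,s=np.cos(YAW),np.sin(YAW);dx=P[...,0]-O[0];dy=P[...,1]-O[1];return np.stack([c*dx+s*dy,-s*dx+c*dy],-1)
def poly(n,im,f,off,pts,col):
    q=((px(n,np.array([rack(*a) for a in pts]))-off+.5)*f).astype(int);cv2.polylines(im,[q.reshape(-1,1,2)],True,col,1)
def overlay(n,p,box,f,name,jaw=0.,extra=()):
    u0,v0,u1,v1=box;im=cv2.resize(p[v0:v1,u0:u1],None,fx=f,fy=f,interpolation=cv2.INTER_CUBIC);im=np.ascontiguousarray(cv2.convertScaleAbs(im,alpha=1.3)[:,:,::-1]);off=np.array([u0,v0])
    R=lambda xa,xb,ya,yb,z:[(xa,ya,z),(xb,ya,z),(xb,yb,z),(xa,yb,z)]
    poly(n,im,f,off,R(0,.022,-.208,.125,.034),(0,255,255))
    poly(n,im,f,off,R(-.062,.022,.125,.129,.054),(0,255,0))
    poly(n,im,f,off,R(-.003,.025,-.218,-.208,.042),(255,0,255))
    y=.022-jaw
    poly(n,im,f,off,R(-.062,0,y-.005,y,.052),(255,255,0))
    for e in extra: poly(n,im,f,off,e,(255,128,0))
    cv2.imwrite(f'pics/{name}.png',im)
E
python3 - <<'E'
from h import *
p=np.load('pics/top0.npz')['p'];overlay('top',p,(230,150,400,205),4.7,'ov1')
p=np.load('pics/side0.npz')['p'];overlay('side',p,(240,170,340,300),4.5,'ov2')
for n,a in dict(pad=(.5988,-.062),stop=(.5946,-.0885),jawp=(.5491,-.0416),blue=(.453,-.0886),green=(.5612,.0286)).items():print(n,torack(a))
E
```

```text
pad [ 0.00907432 -0.01568938]
stop [ 0.00748032 -0.04247275]
jawp [-0.04237917 -0.00023661]
blue [-0.13343413 -0.05639002]
green [-0.03718724  0.07080911]
```

View pics/ov1.png

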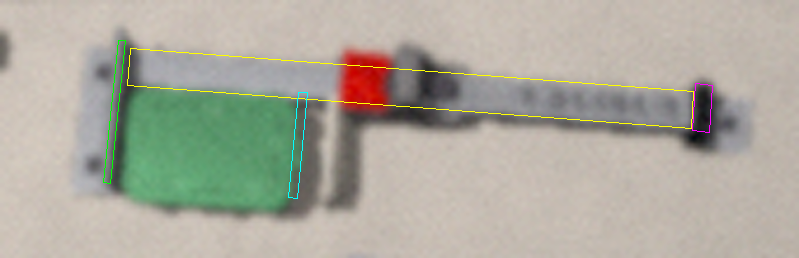

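View pics/ov2.png

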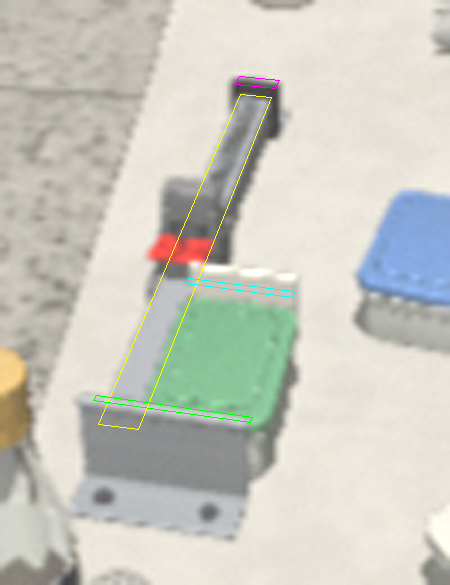

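Request:
carry_out:
  increments:
    - [0.03, 0.05, 0, -8, 1]
    - [0.06, 0.1, 0, -16, 1]
    - [0.09, 0.148, 0, -24, 1]
    - [0.12, 0.196, 0, -31.4, 1]
    - [0.15, 0.246, 0, -31.4, 1]
    - [0.18, 0.295, 0, -31.4, 1]
    - [0.21, 0.344, -0.02, -31.4, 1]
    - [0.24, 0.394, -0.04, -31.4, 1]
    - [0.27, 0.443, -0.06, -31.4, 1]
    - [0.3, 0.492, -0.08, -31.4, 1]
    - [0.318, 0.524, -0.11, -31.4, 1]
    - [0.318, 0.524, -0.12, -31.4, 1]
    - [0.318, 0.524, -0.12, -31.4, 1]
    - [0.318, 0.524, -0.12, -31.4, 1]
  grip_force: 40

```text
time_s: 1.5
tool_pos: [0.6012, -0.0547, 0.281]
tool_rot: [179.7, 0.3, -95.1]
force: [-0.4, 0.6, -0.2]
grip_width: 0.0005
```

```bash
sed -i 's/O=np.array.*/O=np.array([.590,-.0455])/' h.py; python3 - <<'E'
from h import *
o=env.get_obs();print({k:np.round(o[k],4) for k in('time_s','tool_pos','tool_rot','force','grip_width')})
p,d=shot('top','t1');overlay('top',p,(230,130,400,240),4.7,'ov3',.02)
p,d=shot('side','s1');overlay('side',p,(220,120,360,300),3.3,'ov4',.02)
E
```

```text
{'time_s': np.float64(1.5), 'tool_pos': array([ 0.6012, -0.0547,  0.281 ]), 'tool_rot': array([179.6711,   0.2546, -95.0725]), 'force': array([-0.446 ,  0.5597, -0.1778]), 'grip_width': np.float64(0.0005)}
```

View pics/ov3.png

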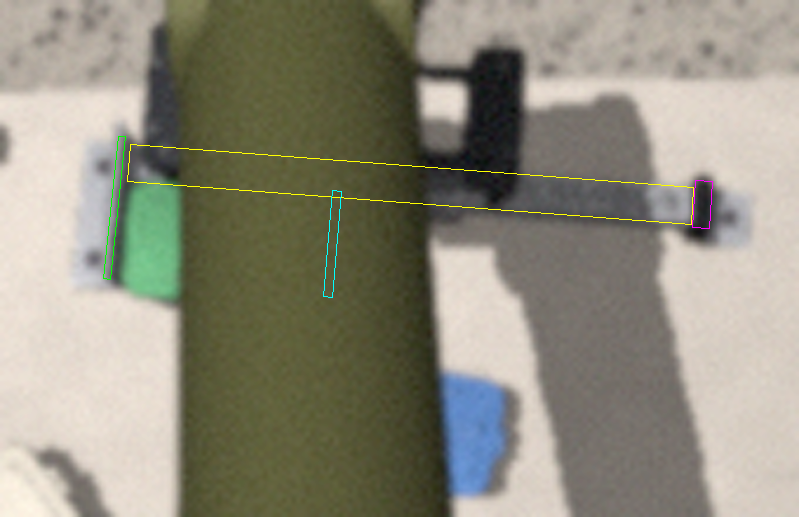

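View pics/ov4.png

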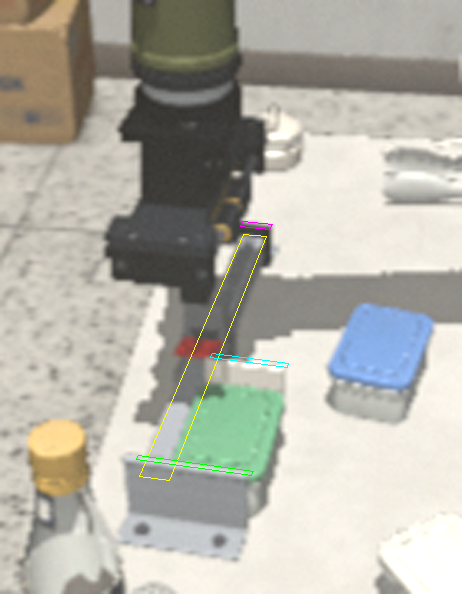

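Request:
carry_out:
  increments:
    - [0, 0, 0, 0, 1]
    - [0, 0, -0.015, 0, 1]
    - [0, 0, -0.03, 0, 1]
    - [0, 0, -0.04, 0, 1]
    - [0, 0, -0.045, 0, 1]
    - [0, 0, -0.048, 0, 1]
    - [0, 0, -0.048, 0, 1]

```text
time_s: 2.3
tool_pos: [0.6011, -0.0611, 0.2364]
tool_rot: [180.0, 0.0, -95.6]
force: [-0.2, -0.5, 0.8]
grip_width: 0.0005
```

```bash
python3 - <<'E'
from h import *
o=env.get_obs();print({k:np.round(o[k],4) for k in('time_s','tool_pos','tool_rot','force','grip_width')})
p,d=shot('side','s2');overlay('side',p,(250,180,340,290),5,'ov5',.02)
E
```

```text
{'time_s': np.float64(2.3), 'tool_pos': array([ 0.6011, -0.0611,  0.2364]), 'tool_rot': array([ 1.799647e+02,  2.200000e-03, -9.556770e+01]), 'force': array([-0.2287, -0.4935,  0.7908]), 'grip_width': np.float64(0.0005)}
```

View pics/ov5.png

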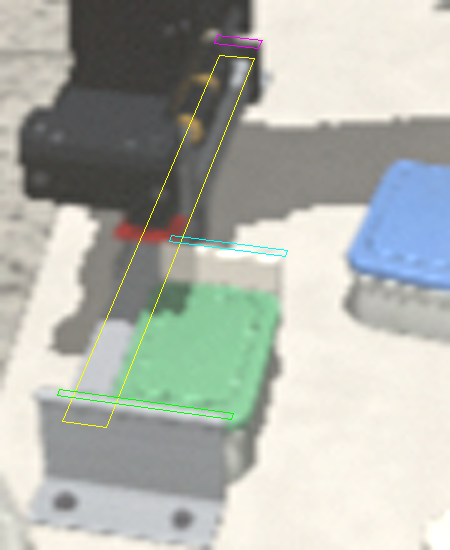

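Request:
carry_out:
  increments:
    - [0, 0, -0.004, 0, 1]
    - [0, 0, -0.007, 0, 1]
    - [0, 0, -0.009, 0, 1]
    - [0, 0, -0.01, 0, 1]
    - [0, 0, -0.01, 0, 1]

```text
time_s: 2.85
tool_pos: [0.6015, -0.0607, 0.2271]
tool_rot: [-179.9, 0.0, -95.6]
force: [1.1, 0.5, 2.3]
grip_width: 0.0003
```

Request:
carry_out:
  increments:
    - [0, 0, -0.002, 0, 1]
    - [0, 0, -0.003, 0, 1]
    - [0, 0, -0.003, 0, 1]
    - [0, 0, -0.003, 0, 1]

```text
time_s: 3.25
tool_pos: [0.6016, -0.0606, 0.2261]
tool_rot: [-179.9, -0.0, -95.6]
force: [-3.2, 1.9, 14.1]
grip_width: 0.0005
```

Request:
carry_out:
  increments:
    - [-0.0003, -0.003, 0.001, 0, 1]
    - [-0.0006, -0.006, 0.001, 0, 1]
    - [-0.001, -0.01, 0.001, 0, 1]
    - [-0.0015, -0.015, 0.001, 0, 1]
    - [-0.002, -0.02, 0.001, 0, 1]
    - [-0.003, -0.03, 0.001, 0, 1]

```text
time_s: 3.85
tool_pos: [0.5986, -0.0894, 0.2263]
tool_rot: [-179.9, 0.1, -95.5]
force: [-1.4, 3.8, 8.6]
grip_width: 0.0005
```

```bash
python3 - <<'E'
from h import *
p,d=shot('side','s3');overlay('side',p,(250,180,340,290),5,'ov6',.044)
E
```

```text
(no output)
```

View pics/ov6.png

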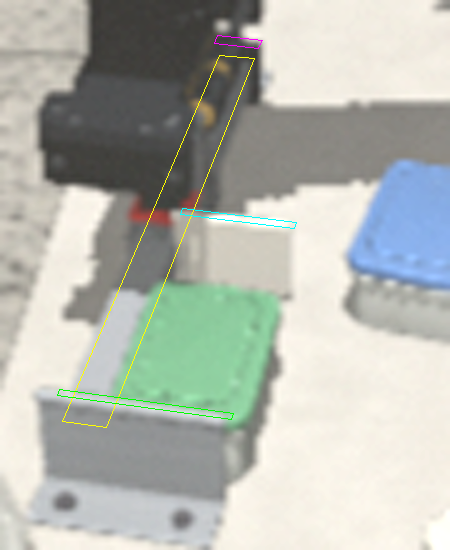

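The jaw is moving freely, now at about 0.044. I'll keep pushing to the end of the bar.

Request:
carry_out:
  increments:
    - [-0.001, -0.01, 0, 0, 1]
    - [-0.002, -0.02, 0, 0, 1]
    - [-0.003, -0.03, 0, 0, 1]
    - [-0.004, -0.04, 0, 0, 1]
    - [-0.005, -0.05, 0, 0, 1]
    - [-0.006, -0.06, 0, 0, 1]
    - [-0.007, -0.07, 0, 0, 1]
    - [-0.008, -0.08, 0, 0, 1]
    - [-0.009, -0.09, 0, 0, 1]
    - [-0.0095, -0.095, 0, 0, 1]
    - [-0.0095, -0.097, 0, 0, 1]

```text
time_s: 5.0
tool_pos: [0.5888, -0.1886, 0.2263]
tool_rot: [-180.0, -0.0, -95.6]
force: [-2.0, 2.7, 9.8]
grip_width: 0.0005
```

```bash
python3 - <<'E'
from h import *
p,d=shot('side','s4');overlay('side',p,(250,160,340,290),4.5,'ov7',.145)
E
```

```text
(no output)
```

View pics/ov7.png

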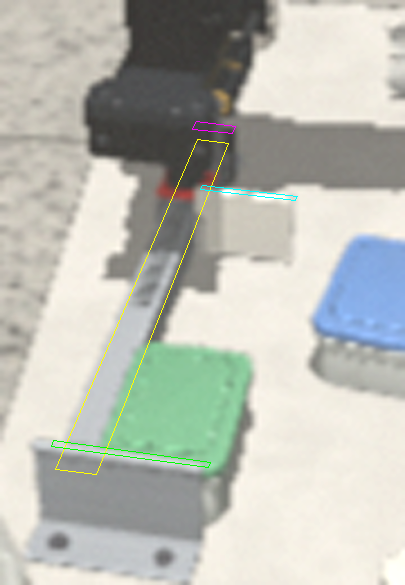

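Jaw is at about 0.143. I'll push gently on until the force rises at the end block.

Request:
carry_out:
  increments:
    - [-0.0002, -0.002, 0, 0, 1]
    - [-0.0004, -0.004, 0, 0, 1]
    - [-0.0006, -0.006, 0, 0, 1]
    - [-0.0008, -0.008, 0, 0, 1]
    - [-0.0008, -0.008, 0, 0, 1]

```text
time_s: 5.55
tool_pos: [0.5886, -0.1931, 0.2263]
tool_rot: [-180.0, 0.2, -95.5]
force: [-1.1, 7.7, 9.5]
grip_width: 0.0002
```

Request:
carry_out:
  increments:
    - [0.0002, 0.002, 0, 0, 1]
    - [0.0003, 0.003, 0.015, 0, 1]
    - [0.0003, 0.003, 0.06, 0, 1]
    - [-0.02, 0.014, 0.06, 0, 0]
    - [-0.055, 0.035, 0.06, 0, 0]
    - [-0.09, 0.055, 0.06, -3, 0]
    - [-0.125, 0.075, 0.06, -7, 0]
    - [-0.16, 0.095, 0.06, -7, 0]
    - [-0.183, 0.111, 0.06, -7, 0]
    - [-0.183, 0.111, 0.06, -7, 0]
    - [-0.183, 0.111, 0.06, -7, 0]

```text
time_s: 6.65
tool_pos: [0.4048, -0.0855, 0.2855]
tool_rot: [-179.9, -0.1, -102.6]
force: [0.1, -1.5, 0.3]
grip_width: 0.0427
```

```bash
python3 - <<'E'
from h import *
o=env.get_obs();print({k:np.round(o[k],4) for k in('time_s','qpos','tool_pos','tool_rot','force','grip_width')})
p,d=shot('side','s5');overlay('side',p,(240,150,380,290),4,'ov8',.150)
p,d=shot('top','t5');overlay('top',p,(230,130,400,250),4.7,'ov9',.150)
E
```

```text
{'time_s': np.float64(6.65), 'qpos': array([ 32.9641,  -4.2596, -23.7087, 122.3545,  -1.854 ,  61.4717,
       -92.3871]), 'tool_pos': array([ 0.4048, -0.0855,  0.2855]), 'tool_rot': array([-1.799078e+02, -7.750000e-02, -1.025840e+02]), 'force': array([ 0.0937, -1.5266,  0.2803]), 'grip_width': np.float64(0.0427)}
```

View pics/ov8.png

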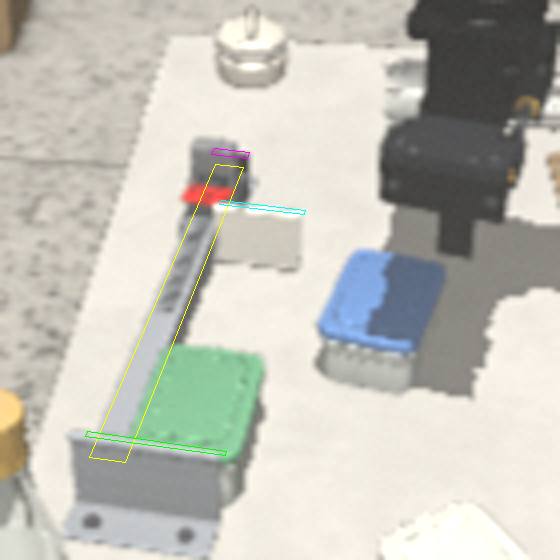

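View pics/ov9.png

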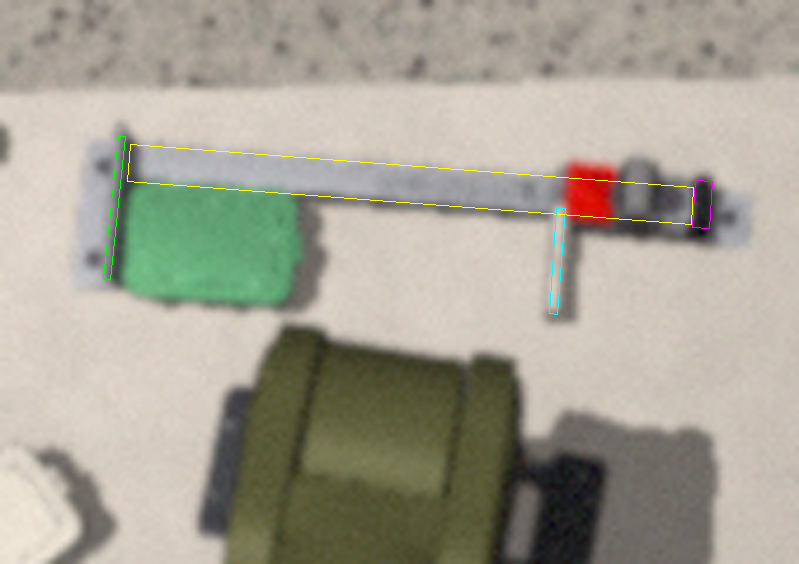

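Request:
carry_out:
  increments:
    - [-0.003, 0.008, 0, 0, -0.4]
    - [-0.003, 0.008, -0.02, 0, -0.4]
    - [-0.003, 0.008, -0.035, 0, -0.4]
    - [-0.003, 0.008, -0.035, 0, -0.4]
    - [-0.003, 0.008, -0.035, 0, -0.4]

```text
time_s: 7.25
tool_pos: [0.4022, -0.077, 0.2498]
tool_rot: [179.9, 0.0, -102.6]
force: [-0.2, -0.2, 0.4]
grip_width: 0.0602
```

```bash
python3 - <<'E'
from h import *
o=env.get_obs();print({k:np.round(o[k],4) for k in('time_s','qpos','tool_pos','tool_rot','force','grip_width')})
p,d=shot('side','s6');overlay('side',p,(270,150,400,270),4.5,'ov10',.150)
E
```

```text
{'time_s': np.float64(7.25), 'qpos': array([ 32.3329,  -1.8668, -24.6579, 124.8909,  -0.9711,  56.8581,
       -94.3483]), 'tool_pos': array([ 0.4022, -0.077 ,  0.2498]), 'tool_rot': array([ 1.799487e+02,  3.010000e-02, -1.025664e+02]), 'force': array([-0.1587, -0.2192,  0.4295]), 'grip_width': np.float64(0.0602)}
```

View pics/ov10.png

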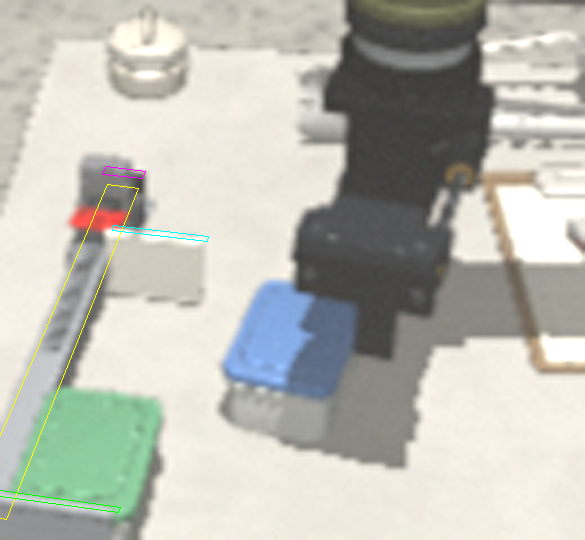

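Request:
carry_out:
  increments:
    - [0, 0, -0.01, 0, -0.4]
    - [0, 0, -0.022, 0, -0.4]
    - [0, 0, -0.035, 0, -0.4]
    - [0, 0, -0.045, 0, -0.4]
    - [0, 0, -0.045, 0, -0.4]

```text
time_s: 7.8
tool_pos: [0.4009, -0.0769, 0.2031]
tool_rot: [179.8, 0.0, -102.6]
force: [-0.8, -0.3, -0.1]
grip_width: 0.0609
```

```bash
python3 - <<'E'
from h import *
o=env.get_obs();print({k:np.round(o[k],4) for k in('time_s','qpos','tool_pos','tool_rot','force','grip_width')})
p,d=shot('side','s7');overlay('side',p,(270,150,400,270),4.5,'ov11',.150)
E
```

```text
{'time_s': np.float64(7.8), 'qpos': array([ 31.9271,   2.601 , -24.9722, 127.2493,   1.3684,  50.6015,
       -96.4632]), 'tool_pos': array([ 0.4009, -0.0769,  0.2031]), 'tool_rot': array([ 1.797961e+02,  2.070000e-02, -1.025684e+02]), 'force': array([-0.8082, -0.2601, -0.0826]), 'grip_width': np.float64(0.0609)}
```

View pics/ov11.png

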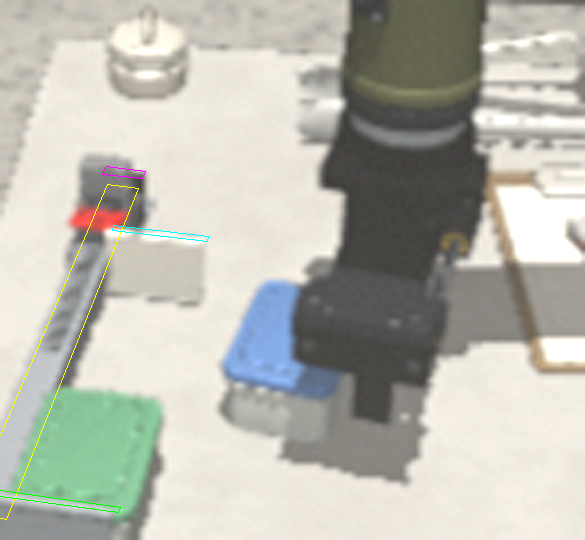

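Request:
carry_out:
  increments:
    - [0.005, -0.001, 0, 0, -0.4]
    - [0.01, -0.0015, 0, 0, -0.4]
    - [0.016, -0.0025, 0, 0, -0.4]
    - [0.022, -0.0035, 0, 1, -0.4]
    - [0.028, -0.0045, 0, 2, -0.4]
    - [0.034, -0.0055, 0, 3, -0.4]
    - [0.04, -0.006, 0, 4, -0.4]
    - [0.046, -0.007, 0, 5, -0.4]
    - [0.052, -0.008, 0, 6, -0.4]
    - [0.058, -0.009, 0, 7, -0.4]
    - [0.064, -0.0095, 0, 7, -0.4]
    - [0.07, -0.0105, 0, 7, -0.4]
    - [0.076, -0.0115, 0, 7, -0.4]
    - [0.08, -0.012, 0, 7, -0.4]
    - [0.08, -0.012, 0, 7, -0.4]

```text
time_s: 9.35
tool_pos: [0.4828, -0.0891, 0.2048]
tool_rot: [-179.9, 0.0, -95.6]
force: [0.2, -0.4, 0.2]
grip_width: 0.0609
```

```bash
python3 - <<'E'
from h import *
o=env.get_obs();print(torack(o['tool_pos']))
p,d=shot('side','s8');overlay('side',p,(250,150,380,270),4.5,'ov12',.150)
p,d=shot('top','t8');overlay('top',p,(230,130,400,250),4.7,'ov13',.150)
E
```

```text
[-0.1024555  -0.05389545]
```

View pics/ov12.png

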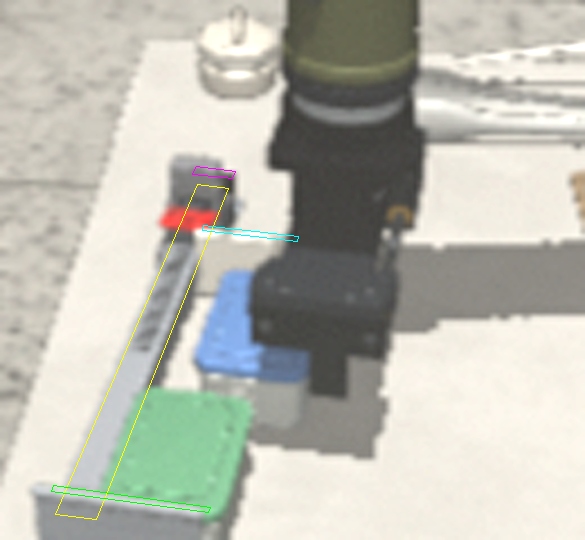

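View pics/ov13.png

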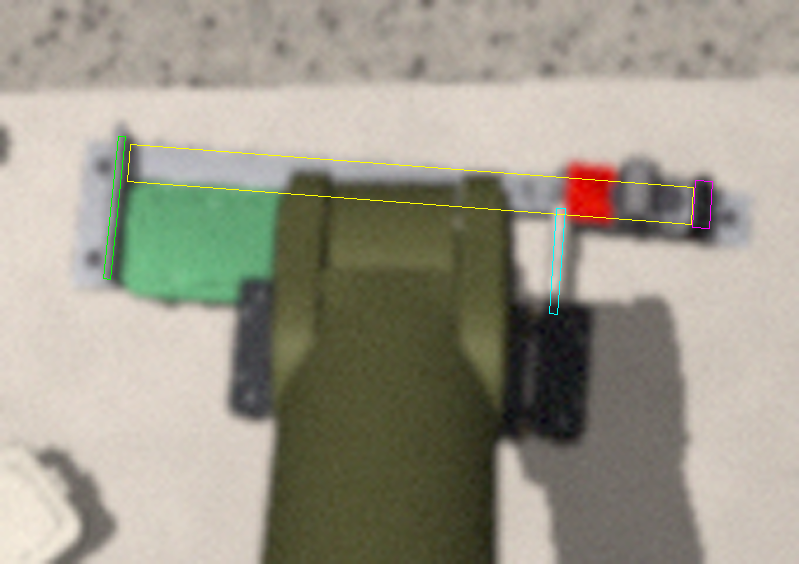

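Request:
carry_out:
  increments:
    - [0.005, -0.0005, 0, 0, -0.4]
    - [0.01, -0.001, 0, 0, -0.4]
    - [0.015, -0.0015, 0, 0, -0.4]
    - [0.019, -0.002, 0, 0, -0.4]
    - [0.022, -0.002, 0, 0, -0.4]
    - [0.022, -0.002, 0, 0, -0.4]

```text
time_s: 10.05
tool_pos: [0.5045, -0.0911, 0.2048]
tool_rot: [-180.0, 0.0, -95.6]
force: [0.1, 0.3, 0.7]
grip_width: 0.0611
```

Request:
carry_out:
  increments:
    - [0.001, 0, 0, 0, -0.4]
    - [0.002, 0, 0, 0, -0.4]
    - [0.003, 0, 0, 0, -0.4]
    - [0.004, 0, 0, 0, -0.4]

```text
time_s: 10.45
tool_pos: [0.5078, -0.0911, 0.2048]
tool_rot: [180.0, -0.0, -95.6]
force: [-1.1, -0.6, 0.5]
grip_width: 0.061
```

Request:
carry_out:
  increments:
    - [0.001, 0, 0, 0, -0.4]
    - [0.002, 0, 0, 0, -0.4]
    - [0.003, 0, 0, 0, -0.4]
    - [0.003, 0, 0, 0, -0.4]

```text
time_s: 10.85
tool_pos: [0.5108, -0.0911, 0.2047]
tool_rot: [180.0, -0.0, -95.6]
force: [-2.3, -0.4, 1.4]
grip_width: 0.0612
```

```bash
python3 - <<'E'
from h import *
o=env.get_obs();print(torack(o['tool_pos']),o['force'])
R=lambda xa,xb,ya,yb,z:[(xa,ya,z),(xb,ya,z),(xb,yb,z),(xa,yb,z)]
p,d=shot('side','s9');overlay('side',p,(250,150,380,270),4.5,'ov14',.150,[R(-.069,0,-.107,-.004,.048)])
E
```

```text
[-0.07435417 -0.05308206] [-2.28962859 -0.44391107  1.36938054]
```

View pics/ov14.png

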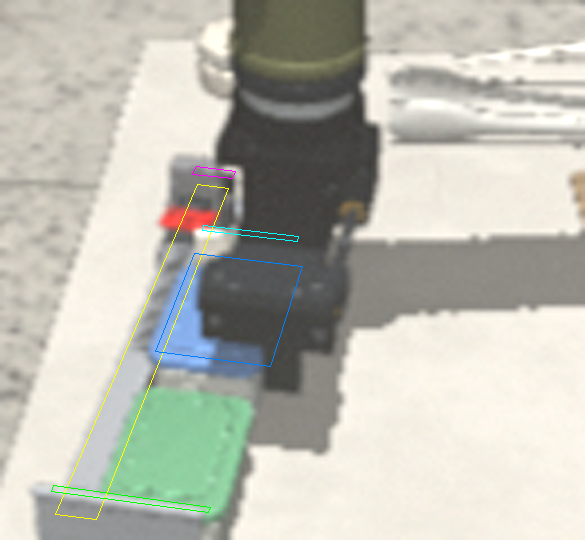

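Request:
carry_out:
  increments:
    - [0.001, 0, 0, 0, -0.4]
    - [0.002, 0, 0, 0, -0.4]
    - [0.003, 0, 0, 0, -0.4]
    - [0.003, 0, 0, 0, -0.4]

```text
time_s: 11.3
tool_pos: [0.512, -0.0911, 0.2045]
tool_rot: [179.6, -0.0, -95.6]
force: [-10.7, 0.3, 8.0]
grip_width: 0.061
```

Request:
carry_out:
  increments:
    - [-0.006, 0.0005, 0, 0, -0.4]
    - [-0.02, 0.002, 0, 0, -0.4]
    - [-0.03, 0.003, 0.03, 0, 0.3]
    - [-0.03, 0.003, 0.075, 0, 1]
    - [-0.005, -0.03, 0.1, 0, 1]
    - [0.02, -0.07, 0.1, 0, 1]
    - [0.045, -0.11, 0.1, 0, 1]
    - [0.067, -0.1615, 0.1, 0, 1]
    - [0.067, -0.1615, 0.08, 0, 1]
    - [0.067, -0.1615, 0.08, 0, 1]

```text
time_s: 12.3
tool_pos: [0.5803, -0.2547, 0.2819]
tool_rot: [179.8, 0.1, -95.8]
force: [-0.3, 0.2, -0.9]
grip_width: 0.0056
```

```bash
python3 - <<'E'
from h import *
o=env.get_obs();print(torack(o['tool_pos']),o['tool_pos'],o['force'],o['grip_width'])
R=lambda xa,xb,ya,yb,z:[(xa,ya,z),(xb,ya,z),(xb,yb,z),(xa,yb,z)]
ex=[R(-.069,0,-.107,-.004,.048)]
p,d=shot('side','s10');overlay('side',p,(250,130,380,270),4.2,'ov15',.150,ex)
p,d=shot('top','t10');overlay('top',p,(230,130,400,250),4.7,'ov16',.150,ex)
E
```

```text
[ 0.01073514 -0.20915782] [ 0.58027368 -0.25470716  0.28192618] [-0.33790003  0.21970911 -0.92725267] 0.005611873097407604
```

View pics/ov15.png

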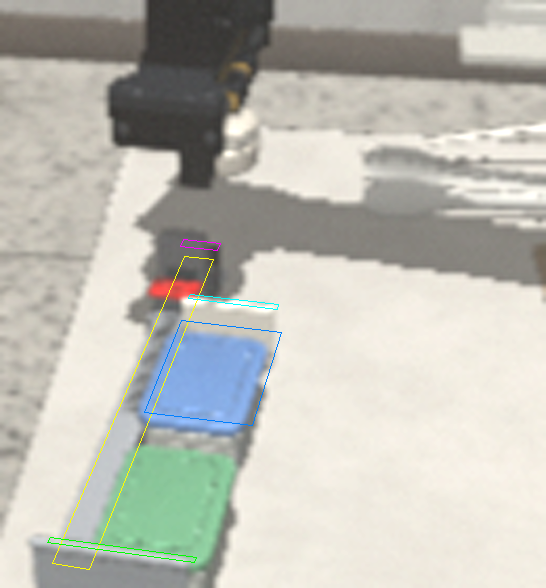

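View pics/ov16.png

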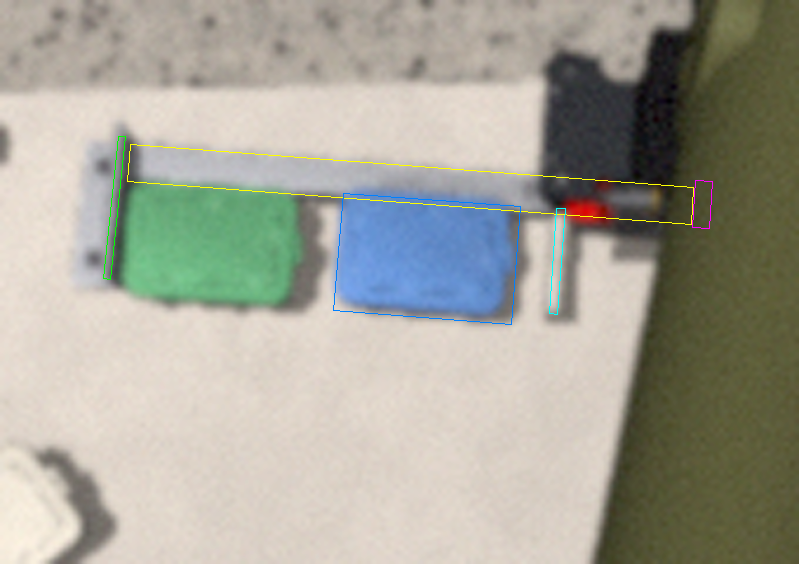

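Request:
carry_out:
  increments:
    - [0, 0, 0, 0, 1]
    - [0, 0, -0.015, 0, 1]
    - [0, 0, -0.03, 0, 1]
    - [0, 0, -0.043, 0, 1]
    - [0, 0, -0.043, 0, 1]

```text
time_s: 12.9
tool_pos: [0.5796, -0.252, 0.2385]
tool_rot: [179.7, 0.1, -95.6]
force: [-0.3, -0.5, 0.7]
grip_width: 0.0006
```

```bash
python3 - <<'E'
from h import *
o=env.get_obs();print(torack(o['tool_pos']),o['tool_pos'],o['force'],o['grip_width'])
p,d=shot('side','s11');overlay('side',p,(250,130,350,240),5,'ov17',.150)
E
```

```text
[ 0.00976853 -0.20651242] [ 0.57956983 -0.25198006  0.2384777 ] [-0.34238267 -0.53974865  0.68309508] 0.0005900600240359617
```

View pics/ov17.png

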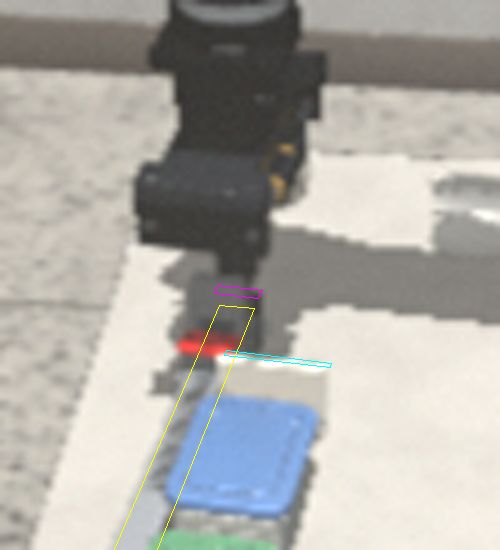

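Request:
carry_out:
  increments:
    - [0.0003, 0.003, 0.001, 0, 1]
    - [0.0006, 0.006, 0.002, 0, 1]
    - [0.001, 0.01, 0.002, 0, 1]
    - [0.0014, 0.014, 0.002, 0, 1]
    - [0.0018, 0.018, 0.002, 0, 1]
    - [0.0022, 0.022, 0.002, 0, 1]
    - [0.0026, 0.026, 0.002, 0, 1]
    - [0.003, 0.03, 0.002, 0, 1]

```text
time_s: 13.75
tool_pos: [0.5842, -0.2239, 0.2444]
tool_rot: [-179.9, -0.1, -95.6]
force: [1.7, -5.0, 1.0]
grip_width: 0.0004
```

```bash
python3 - <<'E'
from h import *
o=env.get_obs();print(torack(o['tool_pos']),o['tool_pos'],o['force'],o['grip_width'])
p,d=shot('side','s12');overlay('side',p,(250,130,350,240),5,'ov18',.128)
E
```

```text
[ 0.01164905 -0.17810154] [ 0.58421379 -0.22388828  0.24444064] [ 1.72888847 -4.96091256  1.02747333] 0.0004400760586463699
```

View pics/ov18.png

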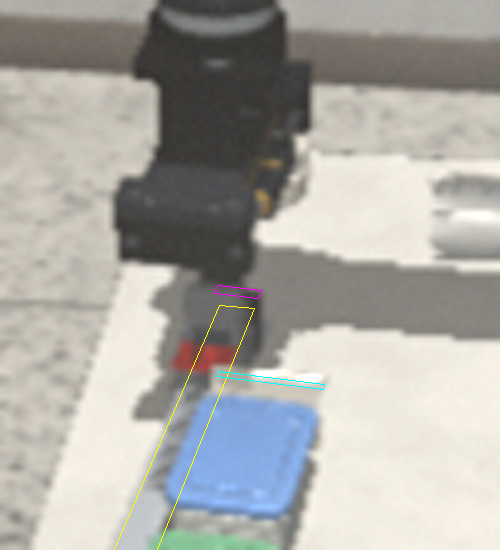

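Request:
carry_out:
  increments:
    - [0.0003, 0.003, 0, 0, 1]
    - [0.0006, 0.006, 0, 0, 1]
    - [0.0009, 0.009, 0, 0, 1]
    - [0.0012, 0.012, 0, 0, 1]
    - [0.0015, 0.015, 0, 0, 1]
    - [0.0018, 0.018, 0, 0, 1]
    - [0.002, 0.021, 0, 0, 1]
    - [0.002, 0.021, 0, 0, 1]

```text
time_s: 14.6
tool_pos: [0.5863, -0.2023, 0.2444]
tool_rot: [-179.9, -0.1, -95.6]
force: [3.1, -3.8, 0.2]
grip_width: 0.0004
```

```bash
python3 - <<'E'
from h import *
o=env.get_obs();print(torack(o['tool_pos']),o['tool_pos'],o['force'],o['grip_width'])
p,d=shot('side','s13');overlay('side',p,(250,130,370,270),4.2,'ov19',.103)
E
```

```text
[ 0.01166607 -0.15645673] [ 0.58634289 -0.20234843  0.24441461] [ 3.05815636 -3.79693914  0.23175812] 0.0003546000365587302
```

View pics/ov19.png

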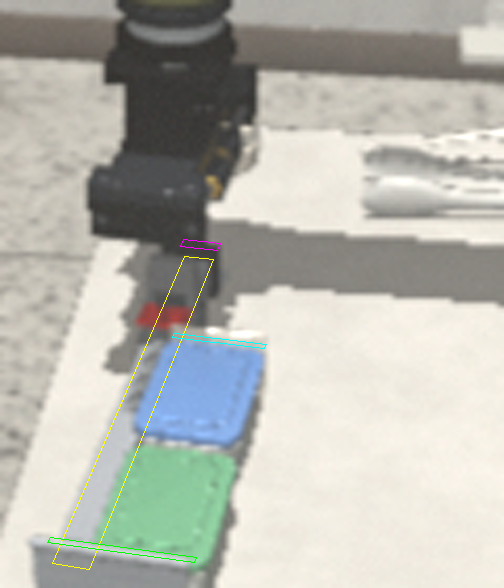

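Still about 7–9 mm to go. I'll creep in.

Request:
carry_out:
  increments:
    - [0.0002, 0.002, 0, 0, 1]
    - [0.0004, 0.004, 0, 0, 1]
    - [0.0005, 0.005, 0, 0, 1]
    - [0.0005, 0.005, 0, 0, 1]

```text
time_s: 15.05
tool_pos: [0.5868, -0.1977, 0.2445]
tool_rot: [-179.9, -0.1, -95.6]
force: [2.7, -4.2, 1.3]
grip_width: 0.0003
```

Request:
carry_out:
  increments:
    - [0.0001, 0.001, 0, 0, 1]
    - [0.0002, 0.002, 0, 0, 1]
    - [0.0003, 0.003, 0, 0, 1]
    - [0.0003, 0.003, 0, 0, 1]

```text
time_s: 15.45
tool_pos: [0.5871, -0.1949, 0.2444]
tool_rot: [-179.9, -0.1, -95.6]
force: [2.8, -5.8, 0.2]
grip_width: 0.0002
```

```bash
python3 - <<'E'
from h import *
o=env.get_obs();print(torack(o['tool_pos']),o['tool_pos'],o['force'],o['grip_width'])
p,d=shot('side','s14');overlay('side',p,(250,130,370,270),4.2,'ov20',.103)
E
```

```text
[ 0.0116856  -0.14894026] [ 0.58709581 -0.19486974  0.24440978] [ 2.81168527 -5.80753815  0.23628398] 0.00023614773682351374
```

View pics/ov20.png

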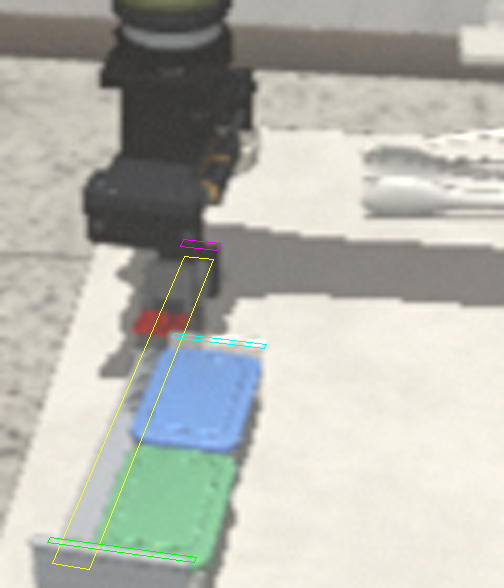

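Request:
carry_out:
  increments:
    - [0.0001, 0.001, 0, 0, 1]
    - [0.0002, 0.002, 0, 0, 1]
    - [0.0003, 0.003, 0, 0, 1]
    - [0.0003, 0.003, 0, 0, 1]

```text
time_s: 15.9
tool_pos: [0.5874, -0.1921, 0.2444]
tool_rot: [-179.9, -0.1, -95.6]
force: [3.4, -6.3, 0.4]
grip_width: 0.0003
```

Request:
carry_out:
  increments:
    - [0.0001, 0.001, 0, 0, 1]
    - [0.0002, 0.002, 0, 0, 1]
    - [0.0002, 0.002, 0, 0, 1]

```text
time_s: 16.2
tool_pos: [0.5875, -0.1903, 0.2444]
tool_rot: [-179.9, -0.2, -95.6]
force: [2.8, -6.1, 0.8]
grip_width: 0.0004
```

Request:
carry_out:
  increments:
    - [0.0001, 0.001, 0, 0, 1]
    - [0.0002, 0.002, 0, 0, 1]
    - [0.0003, 0.003, 0, 0, 1]
    - [0.0003, 0.003, 0, 0, 1]

```text
time_s: 16.6
tool_pos: [0.5878, -0.1877, 0.2445]
tool_rot: [-179.8, -0.2, -95.7]
force: [3.3, -7.1, 0.8]
grip_width: 0.0003
```

```bash
python3 - <<'E'
from h import *
o=env.get_obs();print(torack(o['tool_pos']),o['tool_pos'],o['force'],o['grip_width'])
p,d=shot('side','s15');overlay('side',p,(250,170,350,270),5.5,'ov21',.103)
E
```

```text
[ 0.01168097 -0.14177763] [ 0.58779014 -0.18774085  0.2444755 ] [ 3.34793776 -7.09798651  0.79783682] 0.00029892145560199684
```

View pics/ov21.png

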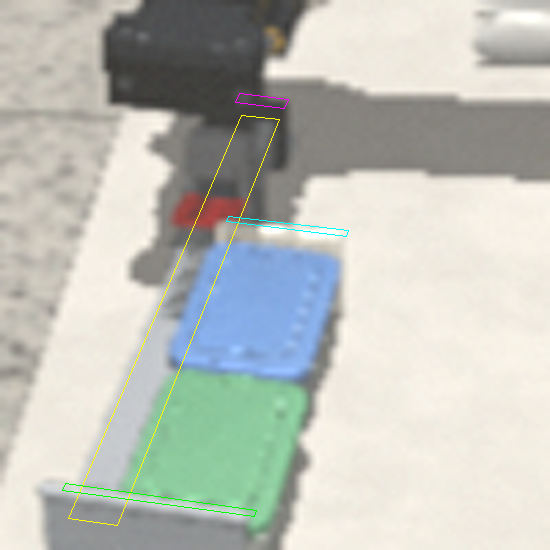

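Request:
carry_out:
  increments:
    - [-0.0005, -0.005, 0, 0, 1]
    - [-0.001, -0.012, 0.01, 0, 1]
    - [-0.001, -0.012, 0.05, 0, 1]
    - [-0.001, -0.05, 0.06, 0, 1]
    - [-0.001, -0.1, 0.06, 0, 1]
    - [-0.001, -0.1, 0.06, 0, 1]

```text
time_s: 17.25
tool_pos: [0.5837, -0.2943, 0.3043]
tool_rot: [179.9, -0.3, -96.2]
force: [-1.1, -0.6, -0.0]
grip_width: 0.0004
```

```bash
python3 - <<'E'
from h import *
p,d=shot('side','s16');overlay('side',p,(250,170,350,270),5.5,'ov22',.103)
p,d=shot('top','t16');overlay('top',p,(230,140,400,220),4.7,'ov23',.103)
c=env.get_calibration('top');T=np.linalg.inv(c['camera_from_world']);K=c['K']
def ray(u,v,h):
    r=T[:3,:3]@np.array([(u-K[0,2])/K[0,0],(v-K[1,2])/K[1,1],1]);return T[:3,3]+r*(h-T[2,3])/r[2]
v,u=np.mgrid[:400,:640];hsv=cv2.cvtColor(p,cv2.COLOR_RGB2HSV);H,S,V=[hsv[...,i].astype(int) for i in range(3)]
r=(v<205)&(v>155)&(u>245)&(u<350);W=world('top',d)
for n,m in dict(blue=(abs(H-110)<15)&(S>80)&r,green=(abs(H-70)<20)&(S>70)&r,red=((H<8)|(H>172))&(S>120)&r).items():
    q=np.array([ray(a,b,.048)[:2] for a,b in zip(u[m],v[m])]);q=torack(q)
    print(n,m.sum(),q.mean(0).round(4),[np.round(x,1) for x in cv2.minAreaRect((q*1000).astype(np.float32))],np.percentile(q[:,1],[.5,99.5]),W[m][:,2].mean())
E
```

```text
blue 874 [-0.0315 -0.0271] [array([-31.4, -27.8]), array([ 67.3, 101.5]), np.float64(0.8)] [-0.07618911  0.02185895] 0.04689369248850246
green 843 [-0.0358  0.0745] [array([-36.2,  74.1]), array([66.3, 99.9]), np.float64(0.3)] [0.02511533 0.12318508] 0.053565910419576354
red 129 [ 0.0097 -0.1006] [array([   9.3, -101.6]), array([33.4, 30.1]), np.float64(4.4)] [-0.11520918 -0.08592796] 0.045287567785470675
```

View pics/ov22.png

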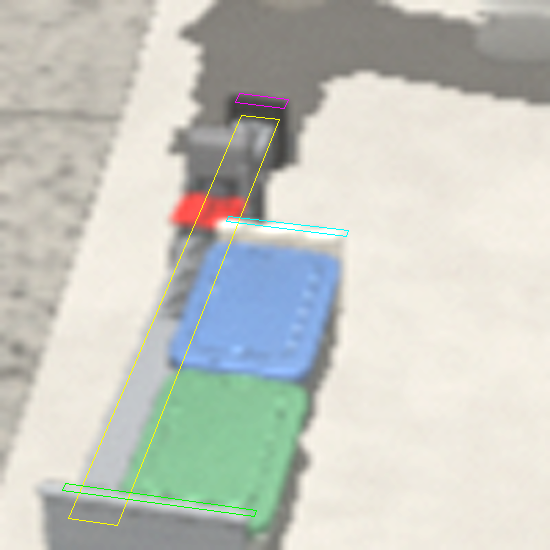

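View pics/ov23.png

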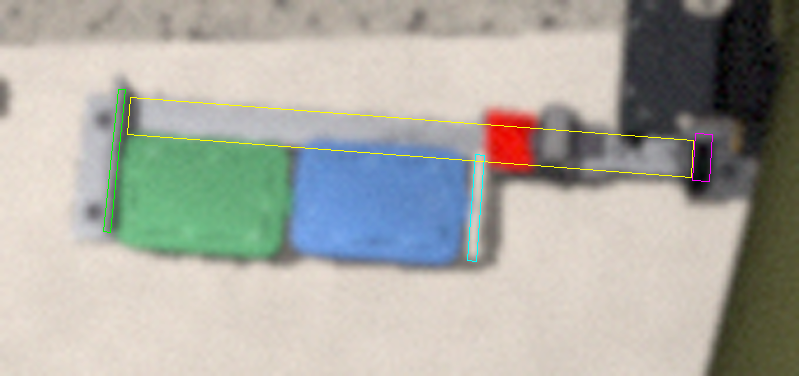

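```bash
python3 - <<'E'
from h import *
for f in('t16','top0'):
    z=np.load(f'pics/{f}.npz');p,d=z['p'],z['d'];W=world('top',d)
    v,u=np.mgrid[:400,:640];hsv=cv2.cvtColor(p,cv2.COLOR_RGB2HSV);H,S,V=[hsv[...,i].astype(int) for i in range(3)]
    r=(v<240)&(v>155)&(u>245)&(u<350)
    for n,m in dict(blue=(abs(H-110)<15)&(S>80)&r,green=(abs(H-70)<20)&(S>70)&r).items():
        P=W[m];P=P[(P[:,2]<.09)&(P[:,2]>.02)];a=np.linalg.lstsq(np.c_[P[:,:2]-P[:,:2].mean(0),np.ones(len(P))],P[:,2],rcond=None)[0]
        print(f,n,len(P),np.median(P[:,2]).round(4),a.round(3))
z=np.load('pics/t16.npz');overlay('top',z['p'],(180,140,300,260),4.5,'by')
E
```

```text
t16 blue 870 0.0458 [-0.001 -0.002  0.046]
t16 green 836 0.0458 [-0.     0.002  0.046]
top0 blue 866 0.046 [-0.001  0.004  0.046]
top0 green 863 0.0456 [-0.008 -0.007  0.045]
```

View pics/by.png

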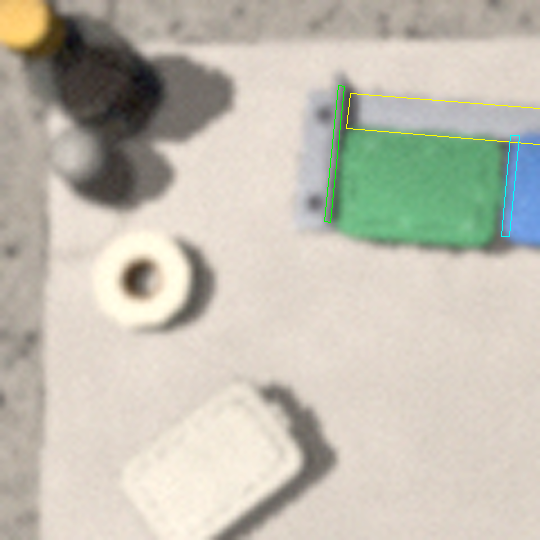

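Boxes are flat, square and touching, the jaw is snug and the bystanders haven't moved. I'm handing in.

```bash
python3 - <<'E'
from h import *
print(env.sign_off(), env.get_obs()['time_s'])
E
```

```text
the job is handed in; nothing more can be done
the job is handed in; nothing more can be done
```

The blue box is filed next to the green one and the jaw is snug against the row. I handed the job in at about 17.4 s; `sign_off` gives no verdict.

I pressed the red release until it bottomed at about 14 N and pushed the jaw to the end block with the release held down. Then I pushed the blue box with two spread fingertips until it met the bar, and pushed the jaw up from behind the thumb stop.

Last checks, in the rack frame I fitted from the images:

| Check | Measured | Required |
|---|---|---|
| Blue box x, y | -31.5 mm, -27 mm | -46 to -24 mm, -48 to -18 mm |
| Blue box angle to the bar | about 1° | below 6.9° (0.12 rad) |
| Green box x, y | -36 mm, +74.5 mm | -46 to -24 mm, above +56 mm |
| Jaw | about 0.10 | below 0.116 |

- **Boxes:** both lids lie flat at their starting height.
- **Bystanders:** the white box, label roll and salt shaker looked unmoved in the last top picture. The timer was outside that crop, and the arm never went near it.

**Disagreements:**
- **Jaw:** the value worked out from finger travel was 0.094–0.099, against about 0.10–0.103 from the images. I put this down to calibration and finger flex.
- **Jaw force:** it only crept up to about 7 N, with no sharp stop. I judged the jaw snug from the pictures rather than from a force peak.
- **Green lid height:** one mean came out high at 53.6 mm. With the outlying pixels removed it was 46 mm, the same as at the start.

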